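# Make up two microscope kits

### The job

Make up the trays for the next two microscope users: in the larger tray stand the long objective in the round pocket and the filter cube in the square one, and lay one vial in the long pocket, taking it from the stop end of the sloping track so that the next vial rolls down to the stop; in the small tray stand the short objective and the eyepiece, one in each pocket, either way round. All optics stand upright on the pocket floors as they stood on the bench. They are glass: set everything down, do not let anything drop, and leave the other two vials on the track.

Things in the scene. Friction and masses are not known exactly. Their poses are not given: they have to be found in the camera images.
- long_objective_c (a point): the long microscope objective, standing on its 25 mm wide thread, nose up: bright barrel of 30 mm diameter from 5 to 40 mm above its foot, then a taper to a 10 mm nose, 60 mm tall in all. About 0.18 kg. The point is half-way up, 30 mm above its foot, z axis up. Grip the barrel.
- short_objective_c (a point): the short, wide-fronted microscope objective, standing on its thread, lens up: bright barrel of 32 mm diameter from 5 to 36 mm above its foot, then a dark 28 mm front ring with a broad lens, 42 mm tall in all. About 0.12 kg. The point is half-way up, 21 mm above its foot, z axis up. Grip high on the barrel to keep the fingertips above the tray's rim.
- eyepiece_c (a point): a microscope eyepiece standing on its barrel, eyecup up: bright barrel of 30 mm diameter up to 24 mm, dark 42 mm head from 24 to 44 mm, rubber eyecup on top (hollow, large lens), 51 mm tall in all. About 0.13 kg. The point is half-way up, 25.5 mm above its foot, z axis up. Grip the head.
- filter_cube_c (a point): a fluorescence filter cube, a dark block 40 mm along its x, 32 mm along its y, 42 mm tall, with a round window on top and on its -x face; its two y faces are plain and best to grip. About 0.10 kg. The point is its centre, 21 mm above its foot, z axis up.
- vial1_c (a point): the specimen vial at the stop (bottom) end of the sloping track: amber glass body 32 mm in diameter, white 23 mm cap, 52 mm over all, lying across the track; about 35 g. The point is its centre; its own y is its long axis (cap at +y), x and z turn as it rolls. Grip it by its two flat ends, 52 mm apart and 21 mm wide, best with the fingers 3 mm towards the stop, clear of the next vial's ends.
- vial2_c (a point): the next vial up the track, same make, resting against the first; the point is its centre. It rolls 32 mm down to the stop when the first is taken. It stays on the track.
- vial3_c (a point): the third and last vial up the track, same make; the point is its centre. It stays on the track.
- vial_track: aluminium gravity track, fixed. Origin on the bench under the centre (38 mm up) of the vial at the stop; x uphill, 11 degrees, y across, z up. At the stop the bed is 36 mm wide, so both vial ends stand 8 mm clear; the stop is 30 mm wide. Clear guide rails, 62 mm over all, begin 26 mm uphill and rise 20 mm above the bed. Foot plate 70 mm wide, 6 mm thick. It reaches 180 mm uphill, 77 mm high there.
- three_tray: the larger light grey kit tray, fixed on the bench, 120 mm (its x) by 190 mm (its y), 12 mm high. Origin at the centre of its underside. Three pockets, 8 mm deep (their floor is 4 mm above the bench): a round one of 48 mm diameter centred at y = +61 mm, a square one of 58 by 58 mm at y = 0, a long one of 104 mm (x) by 48 mm (y) at y = -60 mm, all at x = 0.
- two_tray: the smaller light grey kit tray, fixed on the bench, 90 mm (its x) by 135 mm (its y), 12 mm high. Origin at the centre of its underside. Two round pockets of 50 mm diameter, 8 mm deep (floor 4 mm above the bench), centred at y = +32 mm and y = -32 mm, x = 0.
Things that resemble listed ones, but are neither listed nor needed, are in the scene too. Several things have the shape of the vial_track; the one meant has the colours described above.

How it is judged:
At the end, for the whole second after the job is handed in: Each optic upright (0.12 rad) on its pocket's floor (4 mm), centre within 12 to 14 mm of the pocket's; first vial lying on the long pocket's floor (29 mm along, 12 mm across); second vial at the stop, third behind it (6 mm along, 8 across, 4 in height); all released and at rest (x of long_objective_c in the frame of three_tray between -0.012 and 0.012 m and y of long_objective_c in the frame of three_tray between 0.049 and 0.073 m and z of long_objective_c in the frame of three_tray between 0.03 and 0.038 m and angle between each of long_objective_c, filter_cube_c, short_objective_c, eyepiece_c's own z axis and vertical below 0.12 rad and x of filter_cube_c in the frame of three_tray between -0.014 and 0.014 m and y of filter_cube_c in the frame of three_tray between -0.014 and 0.014 m and z of filter_cube_c in the frame of three_tray between 0.021 and 0.029 m and x of vial1_c in the frame of three_tray between -0.029 and 0.029 m and y of vial1_c in the frame of three_tray between -0.072 and -0.048 m and z of vial1_c in the frame of three_tray between 0.016 and 0.024 m and ((x of short_objective_c in the frame of two_tray between -0.013 and 0.013 m and y of short_objective_c in the frame of two_tray between 0.019 and 0.045 m and z of short_objective_c in the frame of two_tray between 0.021 and 0.029 m and x of eyepiece_c in the frame of two_tray between -0.013 and 0.013 m and y of eyepiece_c in the frame of two_tray between -0.045 and -0.019 m and z of eyepiece_c in the frame of two_tray between 0.0255 and 0.0335 m) or (x of eyepiece_c in the frame of two_tray between -0.013 and 0.013 m and y of eyepiece_c in the frame of two_tray between 0.019 and 0.045 m and z of eyepiece_c in the frame of two_tray between 0.0255 and 0.0335 m and x of short_objective_c in the frame of two_tray between -0.013 and 0.013 m and y of short_objective_c in the frame of two_tray between -0.045 and -0.019 m and z of short_objective_c in the frame of two_tray between 0.021 and 0.029 m)) and x of vial2_c in the frame of vial_track between -0.006 and 0.006 m and y of vial2_c in the frame of vial_track between -0.008 and 0.008 m and z of vial2_c in the frame of vial_track between 0.034 and 0.042 m and x of vial3_c in the frame of vial_track between 0.0256 and 0.0376 m and y of vial3_c in the frame of vial_track between -0.008 and 0.008 m and z of vial3_c in the frame of vial_track between 0.0401 and 0.0481 m and linear speed of each of long_objective, short_objective, eyepiece, filter_cube, vial1, vial2, vial3 below 0.02 m/s); the robot touches nothing.
It fails at once if an optic or the first vial is dropped or thrown: it moves faster than 0.7 m/s (a fall of about 25 mm) while the fingers do not hold it ((linear speed of long_objective above 0.7 m/s and contact force between the fingers and long_objective below 0.05 N) or (linear speed of short_objective above 0.7 m/s and contact force between the fingers and short_objective below 0.05 N) or (linear speed of eyepiece above 0.7 m/s and contact force between the fingers and eyepiece below 0.05 N) or (linear speed of filter_cube above 0.7 m/s and contact force between the fingers and filter_cube below 0.05 N) or (linear speed of vial1 above 0.7 m/s and contact force between the fingers and vial1 below 0.05 N)).
It fails at once if one of the other two vials leaves the track (horizontal distance between any of vial2_c, vial3_c and vial_track above 0.1 m).
It also fails if it takes over 120 s, if anything falls off the work surface, if the arm or the gripper's body presses on something with over 40 N, if the wrist force passes 120 N, or if a joint passes its speed limit or range.

### The arm

A 6-joint arm with a two-finger parallel gripper is mounted at the origin on the work surface. World frame = base frame: x ahead of the robot, y to its left, z up, the work surface at z = 0. Lengths are in m, angles in rad, forces in N, time in s.
With the tool pointing down it reaches from about 0.275 to 0.75 m from the base axis. Payload 10.2 kg.
Tool frame: the origin (TCP) lies midway between the tips of the shut fingers; the grasp point (between the pads) lies 19 mm behind it (env.hold_point_z is the distance from the TCP to the grasp point, in m); z points along the fingers, y is the line along which they close (so a half turn about z gives the same grasp; the last joint's range is limited). The gripper opens to 85 mm and grips with 20 to 120 N. Pads are 22 mm wide; open, the fingers measure 114 mm over their backs; the gripper's body (76 mm by 85 mm) begins 54 mm behind the grasp point. The pads swing forward as they close: fully open they stand 13 mm farther back than shut.
Start: joints at [0.955, 0.313, 1.498, -0, 1.331, -0.223], TCP at [0.201, 0.485, 0.231] pointing down, gripper open.
Joint ranges: [-2.94, 2.94], [-0.97, 2.17], [0.19, 2.56], [-1.23, 4.37], [0.02, 3.11], [-2.88, 2.88]. Speed limits (rad/s): [2.39, 2.39, 3.01, 3.14, 3.14, 3.14].

### API

Orientations are given as a unit quaternion [x, y, z, w].
In Python, from bench import env, kinematics, monitor, eyes, job gives the robot as it stands. The module is installed in compiled form; this text tells all that it offers. Calls block until the motion is done:
- env.reach(position, orientation): joint-space move of the TCP to a pose.
- env.movel(position, velocity=0.15, frame=None, guard=None): straight line of the TCP; frame=None keeps the orientation; velocity is the mean speed in m/s. With guard (N) it stops when the force on the tool has changed by that much, and returns True; else False.
- env.set_joints(angles): joint-space move.
- env.release() and env.close_gripper(effort=None): open the fingers fully, or close them until they stop; effort is the grip in N (None keeps the last).
- env.hold(seconds).
- kinematics.ik(position, orientation): joint angles nearest the present ones, or None.
- monitor.sense(): the state.
- eyes.grab_frame(name): name is "scene" or "top" or "wrist"; returns a dict with "frame" (420x560x3 uint8, red, green, blue), "mtx" (3x3 intrinsics, pixels), "k1" (the pictures are not rectified: a ray, as slopes to the right and down, at radius r is drawn at 1 + k1 r^2 times it, then the intrinsics apply), "view" (4x4, takes a point from world to camera coordinates). Camera axes: x right, y down, z forward; pixel columns grow to the right and rows downward; lengths in m; the calibration is good to about 2 mm. A picture is of the moment at which its call begins. There is no depth.
A pose or a line that the arm cannot do raises env.MotionError and nothing moves.
- job.hand_in(): hands the job in; it is judged then, once.
The state is a dict: "clock": time; "joints": joint angles; "qvel": joint speeds; "joint_efforts": joint torques, N m; "position": TCP position; "ee_rot": TCP orientation; "contact_force": force on the tool from outside, world axes, zero at the start; "ft_torque": the same for the moment, N m; "finger_gap": opening from 0.0 (shut) to 1.0 (fully open); "gripper_force": force on a finger pad.
Only numpy, scipy, OpenCV 4.12 (cv2) and the standard library are available. Lean on these libraries where they do the work, as an engineer would, in place of code of your own. Each camera call takes 0.05 s, during which the arm holds its last target. There are 200 camera calls.

## Working session

There is one attempt and no reset: what is moved stays moved. The work goes in short steps, each a Python script; the robot and the scene stay as the last script left them, time stands still between calls to the robot, and variables do not carry over. Pictures are saved under pics/ and viewed, at most 14 in all, crops included, and the job is handed in when it is done.

```bash
mkdir -p pics && cat > h.py <<'E'
import numpy as np, cv2, pickle
from bench import env, kinematics, monitor, eyes, job
def grab(n, fn=None):
    f=eyes.grab_frame(n)
    if fn:
        cv2.imwrite(f'pics/{fn}.png',f['frame'][:,:,::-1]); pickle.dump(f,open(f'pics/{fn}.pkl','wb'))
    return f
def load(fn): return pickle.load(open(f'pics/{fn}.pkl','rb'))
def ray(f,u,v):
    K=np.array(f['mtx']); d=np.array([(u-K[0,2])/K[0,0],(v-K[1,2])/K[1,1]]); s=d.copy()
    for _ in range(30): s=d/(1+f['k1']*(s@s))
    V=np.array(f['view']); R=V[:3,:3]; o=-R.T@V[:3,3]; r=R.T@np.array([*s,1]); return o,r/np.linalg.norm(r)
def atz(f,u,v,z):
    o,r=ray(f,u,v); return o+r*(z-o[2])/r[2]
def proj(f,p):
    V=np.array(f['view']); c=V[:3,:3]@np.array(p)+V[:3,3]; s=c[:2]/c[2]; s=s*(1+f['k1']*(s@s)); K=np.array(f['mtx'])
    return np.array([K[0,0]*s[0]+K[0,2],K[1,1]*s[1]+K[1,2]])
def tri(*obs):
    A=np.zeros((3,3));b=np.zeros(3);L=[ray(*o) for o in obs]
    for o,r in L: P=np.eye(3)-np.outer(r,r);A+=P;b+=P@o
    x=np.linalg.solve(A,b); return x,[round(1e3*np.linalg.norm(np.cross(x-o,r)),1) for o,r in L]
E
python3 - <<'E'
from h import *
for n in('scene','top','wrist'):
    f=grab(n,n+'0'); V=f['view']; print(n,f['mtx'],f['k1'],-V[:3,:3].T@V[:3,3])
    print(V[:3,:3].round(2))
s=monitor.sense();print(s)
a=load('top0')['frame'][:,:,::-1];b=load('scene0')['frame'][:,:,::-1]
E
```

```text
scene [[467.24936784   0.         272.05221511]
 [  0.         467.24936784 206.63201997]
 [  0.           0.           1.        ]] -0.07158895907632397 [1.08069947 0.07031    0.90734704]
[[-0.13  0.99 -0.01]
 [ 0.8   0.1  -0.59]
 [-0.58 -0.08 -0.81]]
top [[410.81844375   0.         279.27028244]
 [  0.         410.81844375 207.83266793]
 [  0.           0.           1.        ]] -0.10637446353278351 [0.24968878 0.01303401 1.21396933]
[[ 0.03 -1.    0.  ]
 [-0.99 -0.03 -0.16]
 [ 0.16  0.   -0.99]]
wrist [[347.99791188   0.         282.66309397]
 [  0.         347.99791188 212.1752303 ]
 [  0.           0.           1.        ]] -0.07270019411419175 [0.13006768 0.51533836 0.37232312]
[[ 0.38  0.92 -0.  ]
 [ 0.88 -0.36  0.3 ]
 [ 0.28 -0.12 -0.95]]
{'clock': 0.15, 'joints': array([ 9.54579109e-01,  3.13320199e-01,  1.49824132e+00,  1.23449717e-05,
        1.33101053e+00, -2.23440374e-01]), 'qvel': array([-1.05811553e-04, -1.78852681e-03, -9.00729566e-05,  9.59604856e-04,
        1.75584609e-03, -9.68018263e-04]), 'joint_efforts': array([ 9.24266787e-04, -4.12366176e+01, -2.59799480e+01, -1.82409967e-04,
        3.22137668e-03, -7.77802057e-06]), 'position': array([0.20086267, 0.48485175, 0.23087519]), 'ee_rot': array([ 1.95129873e-01,  9.80777290e-01, -4.44726509e-04, -2.05076638e-04]), 'contact_force': array([-0.87228334, -0.23559779, -0.44772353]), 'ft_torque': array([-0.02858997, -0.06680189, -0.00903942]), 'gripper_force': 0.0, 'finger_gap': 1.0005176239976732}
```

View pics/top0.png

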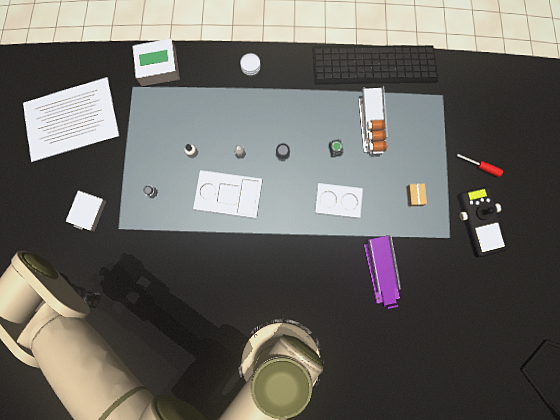

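View pics/scene0.png

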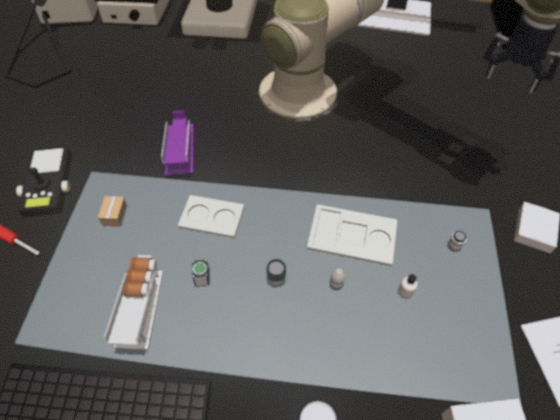

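Top view: optic-like items at (149,190), (190,150), (239,151), (282,151) and (336,147). The three-pocket tray is at (228,194) and the small tray at (339,200). The aluminium track with amber vials is at (374,120); the purple one at (382,270) is a decoy. I'll enlarge the optics.

```bash
python3 - <<'E'
from h import *
b=load('scene0')['frame'][:,:,::-1];t=load('top0')['frame'][:,:,::-1]
r=lambda im,u,v,w,h,s:cv2.resize(im[v-h:v+h,u-w:u+w],None,fx=s,fy=s,interpolation=cv2.INTER_CUBIC)
row1=np.hstack([r(b,u,v,20,25,4) for u,v in((458,240),(409,287),(338,278),(276,270),(200,270))])
row2=np.hstack([r(t,u,v,20,18,4) for u,v in((149,190),(190,150),(239,151),(282,151),(336,147))])
row3=np.hstack([r(t,377,120,33,40,3),r(t,228,194,42,40,3)[:, :250],r(t,339,200,42,40,3)[:, :250]]);
row3=cv2.copyMakeBorder(row3[:, :800],0,0,0,800-min(800,row3.shape[1]),cv2.BORDER_CONSTANT)
cv2.imwrite('pics/crop1.png',np.vstack([row1,row2,row3])[:600])
E
```

```text
(no output)
```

View pics/crop1.png

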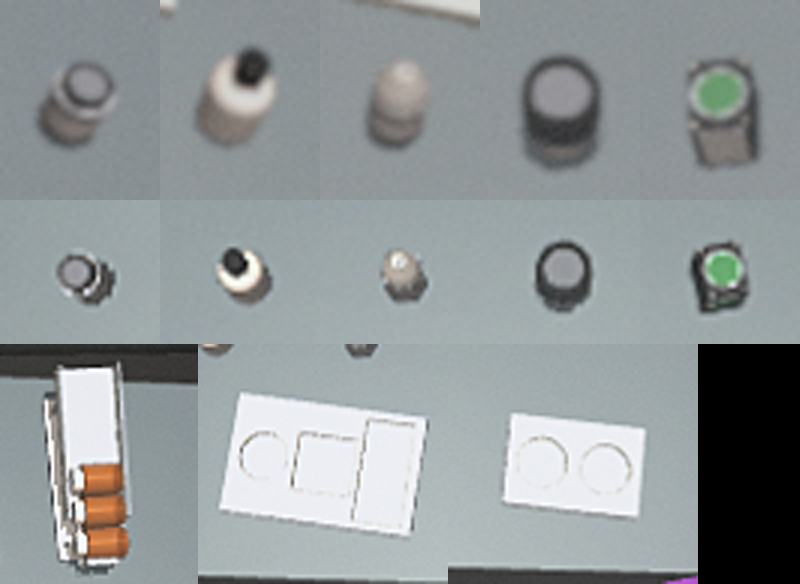

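Left to right: (458,240)/(149,190) has a dark front ring and a broad lens, so it is the short objective. (409,287)/(190,150) is a white bottle with a black nozzle, a decoy. (338,278)/(239,151) has a bright barrel tapering up to a nose, so it is the long objective. (276,270)/(282,151) is the eyepiece. (200,270)/(336,147) is the filter cube. Next come rough positions, then wrist views over each area.

```bash
python3 - <<'E'
from h import *
t=load('top0');s=load('scene0')
P={'short':((149-0.5,187.5),(458.5+1,237.5)),'long':((239,148.5),(338.5,272)),'eye':((282,149.5),(277,265)),'cube':((336,146.5),(199.5,268)),'bottle':((189,148),(412,279)),
 'vial1':((377.5,147),(141,264)),'vial3':((377.5,125),(136,289))}
for k,(a,b) in P.items(): x,e=tri((t,*a),(s,*b)); print(k,x.round(3),e)
c={'three':[(201,170.5),(263,178),(258.5,217.5),(194,209.5)],'two':[(318.5,183),(363,188),(360.5,217),(316,212)]}
for k,v in c.items(): print(k,[atz(t,*q,0.012)[:2].round(3) for q in v])
w=load('wrist0');R=w['view'][:3,:3]
from scipy.spatial.transform import Rotation as Ro
st=monitor.sense();T=Ro.from_quat(st['ee_rot']).as_matrix()
print('cam in tool',T.T@(-R.T@w['view'][:3,3]-st['position']),(T.T@R.T).round(3),T.round(2))
E
```

```text
short [0.492 0.403 0.042] [np.float64(2.1), np.float64(2.1)]
long [0.614 0.14  0.052] [np.float64(2.5), np.float64(2.5)]
eye [0.613 0.013 0.053] [np.float64(2.1), np.float64(2.1)]
cube [ 0.632 -0.149  0.038] [np.float64(1.5), np.float64(1.5)]
bottle [0.612 0.289 0.052] [np.float64(3.5), np.float64(3.5)]
vial1 [ 0.636 -0.276  0.034] [np.float64(0.6), np.float64(0.6)]
vial3 [ 0.7   -0.27   0.046] [np.float64(5.3), np.float64(5.3)]
three [array([0.554, 0.253]), array([0.536, 0.065]), array([0.416, 0.075]), array([0.435, 0.267])]
two [array([ 0.525, -0.102]), array([ 0.513, -0.236]), array([ 0.425, -0.228]), array([ 0.437, -0.095])]
cam in tool [ 0.0771052   0.00093296 -0.14143125] [[-0.    -0.953 -0.303]
 [ 1.    -0.     0.   ]
 [-0.    -0.303  0.953]] [[-0.92  0.38 -0.  ]
 [ 0.38  0.92 -0.  ]
 [ 0.   -0.   -1.  ]]
```

```bash
python3 - <<'E'
from h import *
q=[0,1,0,0]
for i,(x,y) in enumerate([(0.50,0.30),(0.50,0.10),(0.50,-0.08),(0.52,-0.24)]):
    env.reach([x,y,0.25],q); env.hold(0.3); grab('wrist',f'w{i}')
    s=monitor.sense(); print(s['clock'],s['joints'].round(2),s['position'].round(4))
E
```

```text
1.825 [ 0.34  0.43  1.28  0.    1.43 -1.23] [0.4998 0.3003 0.25  ]
2.9917 [-0.03  0.27  1.51  0.    1.36 -1.6 ] [0.5    0.1006 0.2499]
4.0917 [-0.39  0.26  1.52  0.    1.36 -1.96] [ 0.5001 -0.0793  0.25  ]
5.125 [-0.64  0.41  1.32  0.    1.42 -2.21] [ 0.5201 -0.2393  0.2502]
```

View pics/w0.png

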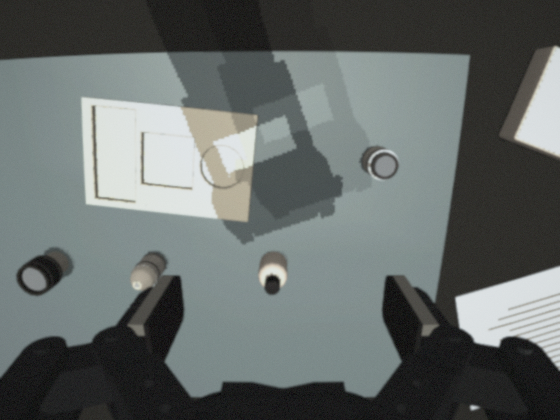

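View pics/w1.png

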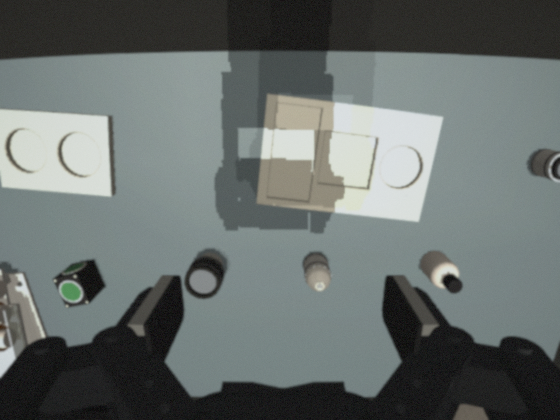

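View pics/w2.png

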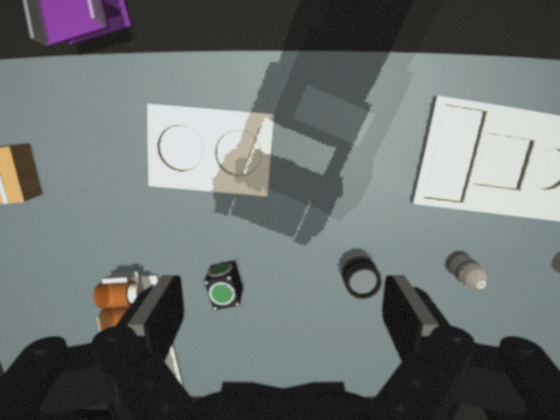

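View pics/w3.png

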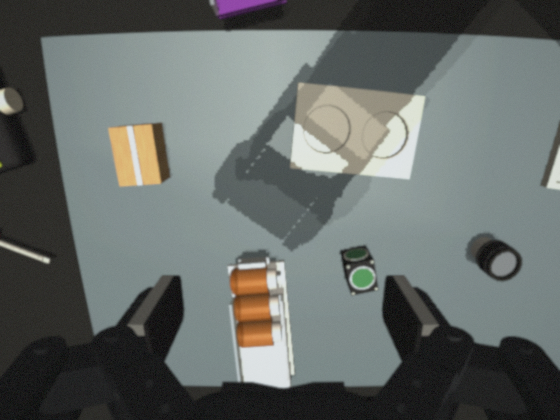

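```bash
python3 - <<'E'
from h import *
I={i:load(f'w{i}')['frame'][:,:,::-1] for i in range(4)}
def c(i,u,v,w,h,s): 
    im=cv2.resize(I[i][v:v+h,u:u+w],None,fx=s,fy=s,interpolation=cv2.INTER_CUBIC)
    for k in range(0,w,10): cv2.line(im,(k*s,0),(k*s,8 if k%50 else 16),(0,0,255),1)
    for k in range(0,h,10): cv2.line(im,(0,k*s),(8,k*s),(0,0,255),1)
    cv2.putText(im,f'w{i} {u},{v}',(15,25),0,.5,(0,255,255),1); return im
a=np.hstack([c(3,220,250,80,100,4),c(3,330,240,60,100,4),c(0,355,140,60,100,4)])
b=np.hstack([c(2,80,260,80,50,4),c(2,195,250,60,50,4),c(1,300,245,60,50,4)])
cv2.imwrite('pics/crop2.png',np.vstack([a,b]))
E
```

```text
(no output)
```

View pics/crop2.png

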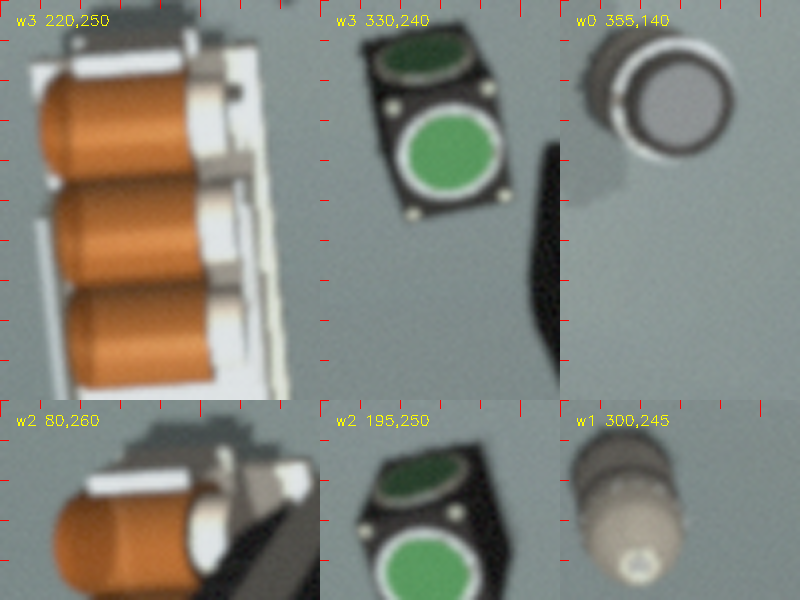

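The crop shows the cube with its green window at w3 (362.5,277.5) and its -x window facing the robot, the vial caps towards +y, the short objective's broad lens at w0 (384,165), and the long objective's nose at w1 (319.5,286). Next I compute positions.

```bash
python3 - <<'E'
from h import *
w=[load(f'w{i}') for i in range(4)];t=load('top0');s=load('scene0')
def T(n,*o): x,e=tri(*o); print(n,x.round(4),[float(k) for k in e]); return x
T('short lens',(w[0],384.5,165.5),(w[1],557,166),(t,148.5,187.5),(s,459.5,237.5))
T('short lens t,s,w0',(w[0],384.5,165.5),(s,459.5,237.5))
print(' w0@42',atz(w[0],384.5,165.5,.042))
T('long nose',(w[0],138,285),(w[1],319.5,286.2),(w[2],481,284))
T('eye',(w[0],36,278),(w[1],204,280),(w[2],361,278),(w[3],502,262))
T('cube win',(w[1],70,291),(w[2],221.7,293),(w[3],362.5,277.5))
a=[atz(w[3],*p,.042) for p in((348,266.75),(372,262.25),(353.25,293.75),(376.25,289))]
print('cube yaw',[np.degrees(np.arctan2(d[1],d[0])).round(1) for d in(a[2]-a[0],a[3]-a[1])],[np.degrees(np.arctan2(-d[0],d[1])).round(1) for d in(a[1]-a[0],a[3]-a[2])],np.mean(a,0), [np.linalg.norm(d)*1e3 for d in (a[2]-a[0],a[1]-a[0])])
T('vial1',(w[2],115.5,295),(w[3],254,281))
L=atz(w[3],230.5,282,.038);R=atz(w[3],277.2,279.6,.038);print('vial1 ends',L,R,np.linalg.norm(L-R),(L+R)/2)
for n,(l,r) in {'v2':((234,309.5),(279.5,306.5)),'v3':((237,336),(281,333))}.items():
    z={'v2':.044,'v3':.050}[n];print(n,((atz(w[3],*l,z)+atz(w[3],*r,z))/2).round(4))
T('3 round',(w[0],222,167),(w[1],401,167))
T('2 +',(w[2],238,152),(w[3],385,135));T('2 -',(w[2],181,148),(w[3],326,129));
T('2 + w1',(w[1],80,154),(w[3],385,135));T('2 - w1',(w[1],27,150),(w[3],326,129))
for n,i,c in(('3',0,[(82,97),(257,115),(248,222),(86,205)]),('3',1,[(267,94),(443,116),(420,222),(257,204)]),('2',2,[(148,104),(273,115),(268,197),(148,187)]),('2',3,[(298,83),(425,96),(411,180),(291,168)])):
    p=np.array([atz(w[i],*q,.012)[:2] for q in c]);y=p[1]+p[2]-p[0]-p[3];print(n,i,p.round(3).tolist(),'c',p.mean(0).round(4),'yaw',np.degrees(np.arctan2(-y[0],y[1])).round(1),'size',np.linalg.norm(y)/2,np.linalg.norm(p[2]+p[3]-p[0]-p[1])/2)
E
```

```text
short lens [0.4877 0.4054 0.0328] [2.8, 4.6, 6.4, 3.1]
short lens t,s,w0 [0.4859 0.4079 0.0333] [0.4, 0.4]
 w0@42 [0.48430173 0.40491617 0.042     ]
long nose [0.6135 0.1421 0.0575] [0.3, 0.5, 0.3]
eye [0.6145 0.0119 0.0419] [1.0, 1.0, 2.1, 0.7]
cube win [ 0.6319 -0.1482  0.0425] [0.1, 0.3, 0.2]
cube yaw [np.float64(13.5), np.float64(13.0)] [np.float64(11.6), np.float64(12.9)] [ 0.63309103 -0.14818858  0.042     ] [np.float64(35.43278310725105), np.float64(27.09249056452012)]
vial1 [ 0.6332 -0.2702  0.0478] [0.2, 0.2]
vial1 ends [ 0.64020343 -0.29810061  0.038     ] [ 0.63690494 -0.24457945  0.038     ] 0.05362271380037852 [ 0.63855419 -0.27134003  0.038     ]
v2 [ 0.6708 -0.2684  0.044 ]
v3 [ 0.7031 -0.2661  0.05  ]
3 round [0.492  0.2338 0.0092] [0.1, 0.1]
2 + [ 0.4766 -0.1273  0.0092] [0.6, 0.6]
2 - [ 0.4717 -0.1913  0.0049] [0.2, 0.2]
2 + w1 [ 0.477  -0.1269  0.0082] [0.3, 0.3]
2 - w1 [ 0.4713 -0.1916  0.0069] [0.1, 0.1]
3 0 [[0.415, 0.087], [0.436, 0.274], [0.556, 0.261], [0.535, 0.072]] c [0.4854 0.1735] yaw -6.3 size 0.18940239390736632 0.1208689583913165
3 1 [[0.415, 0.085], [0.436, 0.274], [0.556, 0.262], [0.534, 0.072]] c [0.4852 0.1733] yaw -6.4 size 0.19020200590733238 0.1204747169652707
2 2 [[0.424, -0.221], [0.437, -0.089], [0.526, -0.095], [0.515, -0.231]] c [ 0.4754 -0.1588] yaw -5.1 size 0.13469138915321135 0.09044241143615922
2 3 [[0.424, -0.223], [0.436, -0.088], [0.526, -0.094], [0.513, -0.229]] c [ 0.4749 -0.1586] yaw -5.2 size 0.13528721022974297 0.09010746314969337
```

Heights agree (nose 57, cube top 42.5, tray rim 9) and so do the tray sizes (190x120, 135x90). I'll start with the short objective.

```bash
cat >> h.py <<'E'
from scipy.spatial.transform import Rotation as Ro
c3,y3=np.array([.4853,.1734]),-6.3; c2,y2=np.array([.4752,-.1587]),-5.2
def quat(psi): return (Ro.from_euler('z',psi,degrees=True)*Ro.from_quat([0,1,0,0])).as_quat()
def pocket(c,yaw,y): return c+Ro.from_euler('z',yaw,degrees=True).apply([0,y,0])[:2]
def st(m):
    s=monitor.sense();print(m,'t',round(s['clock'],1),'p',s['position'].round(4),'F',s['contact_force'].round(1),'gap',round(s['finger_gap'],3),'gf',round(float(s['gripper_force']),1),flush=True)
def pick(xy,z,psi,effort=40,vup=.15,zup=.15):
    env.reach([*xy,.15],quat(psi)); env.hold(.2)
    if env.movel([*xy,z],velocity=.12,guard=12): st('HIT'); return False
    env.close_gripper(effort); st('grip'); env.movel([*xy,zup],velocity=vup); st('up'); return True
def place(xy,z,psi):
    env.reach([*xy,.15],quat(psi)); env.hold(.2)
    env.movel([*xy,z+.010],velocity=.12); env.hold(.3); st('above')
    hit=env.movel([*xy,z-.003],velocity=.02,guard=2.5); st(f'down {hit}')
    env.release(); st('rel'); env.movel([*xy,.15],velocity=.15)
E
python3 - <<'E'
from h import *
if pick([.485,.4055],.011,-96):
    place(pocket(c2,y2,32),.015,-95.2)
    env.hold(.2);grab('wrist','short_done')
    st('end')
E
```

```text
grip t 9.6 p [0.4851 0.4056 0.0113] F [-1.2 -0.5  3.1] gap 0.359 gf 39.7
up t 10.7 p [0.4846 0.4052 0.1488] F [ 0.3 -0.8 -2. ] gap 0.362 gf 39.6Traceback (most recent call last):
  File "<stdin>", line 3, in <module>
  File "h.py", line 33, in place
    env.reach([*xy,.15],quat(psi)); env.hold(.2)
    ~~~~~~~~~^^^^^^^^^^^^^^^^^^^^^
bench.MotionError: the arm cannot take that pose within its joint ranges
```

```bash
python3 - <<'E'
from h import *
print(monitor.sense()['joints'].round(2)); p=pocket(c2,y2,32);print(p)
for psi in(-95.2,84.8,-60):
  for xy in (p,(.49,.1),(.485,.4055)):
    j=[kinematics.ik(np.array([*xy,z]),quat(psi)) for z in(.15,.015)];print(psi,xy,[None if k is None else np.round(k,2) for k in j])
E
```

```text
[0.51 0.62 1.26 0.   1.27 0.62]
[ 3.37544257 31.70960076]
-95.2 [ 3.37544257 31.70960076] [None, None]
-95.2 (0.49, 0.1) [array([-0.03,  0.34,  1.69, -0.  ,  1.12,  0.06]), array([-0.03,  0.55,  1.79, -0.  ,  0.8 ,  0.06])]
-95.2 (0.485, 0.4055) [array([ 0.51,  0.61,  1.26, -0.  ,  1.27,  0.6 ]), array([ 0.51,  0.77,  1.36, -0.  ,  1.01,  0.6 ])]
84.8 [ 3.37544257 31.70960076] [None, None]
84.8 (0.49, 0.1) [None, None]
84.8 (0.485, 0.4055) [array([ 0.51,  0.61,  1.26, -0.  ,  1.27, -2.54]), array([ 0.51,  0.77,  1.36, -0.  ,  1.01, -2.54])]
-60 [ 3.37544257 31.70960076] [None, None]
-60 (0.49, 0.1) [array([-0.03,  0.34,  1.69, -0.  ,  1.12, -0.56]), array([-0.03,  0.55,  1.79, -0.  ,  0.8 , -0.56])]
-60 (0.485, 0.4055) [array([ 0.51,  0.61,  1.26, -0.  ,  1.27, -0.01]), array([ 0.51,  0.77,  1.36, -0.  ,  1.01, -0.01])]
```

Units slip: I passed 32 mm as 32 m. Use metres.

```bash
python3 - <<'E'
from h import *
place(pocket(c2,y2,.032),.015,-95.2)
env.hold(.2);grab('wrist','short_done');st('end')
E
```

```text
above t 14.3 p [ 0.4782 -0.1269  0.0253] F [-0.1 -0.3 -1.2] gap 0.356 gf 39.6
down True t 14.8 p [ 0.4781 -0.1268  0.0153] F [-1.4  1.   6.8] gap 0.359 gf 40.3
rel t 15.3 p [ 0.4777 -0.1266  0.0149] F [ 0.6 -0.4  0.3] gap 1.002 gf 0.0
end t 16.6 p [ 0.4779 -0.1268  0.1495] F [-0.2 -0.8 -1.9] gap 1.006 gf 0.0
```

View pics/short_done.png

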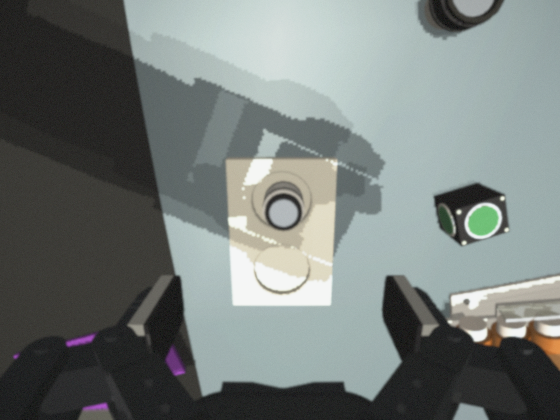

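The short objective stands upright, centred in its pocket at (283,205), and contact came at the expected floor height. Next are the long objective, the eyepiece and the cube.

```bash
python3 - <<'E'
from h import *
pick([.6135,.1421],.012,-96) and place(pocket(c3,y3,.061),.016,-96.3)
pick([.6145,.0119],.013,-96) and place(pocket(c2,y2,-.032),.017,-95.2)
env.hold(.2);grab('wrist','eye_done')
pick([.632,-.148],.011,12.8) and place(c3,.015,-96.3)
env.hold(.2);grab('wrist','cube_done')
env.reach([.60,-.271,.20],quat(4));env.hold(.3);grab('wrist','v_a')
env.reach([.60,-.231,.20],quat(4));env.hold(.3);grab('wrist','v_b');st('end')
I=[load(n)['frame'][:,:,::-1] for n in('eye_done','cube_done','v_a','v_b')]
cv2.imwrite('pics/m1.png',cv2.resize(np.vstack([np.hstack([I[0],I[1]]),np.hstack([I[2],I[3]])]),(800,600),interpolation=cv2.INTER_AREA))
E
```

```text
grip t 19.9 p [0.6136 0.1421 0.0123] F [-1.6 -0.2  3. ] gap 0.336 gf 39.6
up t 20.9 p [0.613  0.1421 0.1488] F [ 0.1 -0.3 -1.3] gap 0.339 gf 39.5
above t 23.3 p [0.4921 0.234  0.0263] F [ 0.1 -1.  -1.3] gap 0.336 gf 39.6
down True t 23.8 p [0.492  0.234  0.0163] F [-1.  -0.7  6.1] gap 0.337 gf 40.1
rel t 24.4 p [0.4915 0.2339 0.0158] F [-0.8  0.9  0.1] gap 0.999 gf 0.0
grip t 28.4 p [0.6146 0.0119 0.0134] F [-1.9  0.1  4.4] gap 0.477 gf 40.3
up t 29.4 p [0.614  0.012  0.1489] F [-0.4 -0.  -2.1] gap 0.479 gf 40.5
above t 32.1 p [ 0.4724 -0.1906  0.0273] F [ 0.3  0.4 -1.3] gap 0.475 gf 40.5
down True t 32.6 p [ 0.4723 -0.1906  0.0174] F [-1.8  1.1  5.9] gap 0.481 gf 40.9
rel t 33.1 p [ 0.4719 -0.1903  0.017 ] F [ 0.   0.  -0.3] gap 0.997 gf 0.0
grip t 37.9 p [ 0.6322 -0.1481  0.0113] F [-0.2 -0.6  2.6] gap 0.367 gf 40.9
up t 39.0 p [ 0.6316 -0.1478  0.1488] F [ 0.4 -0.8 -1.6] gap 0.371 gf 40.6
above t 42.8 p [0.4854 0.1734 0.0253] F [-0.2 -0.5 -0.8] gap 0.365 gf 40.4
down True t 43.3 p [0.4852 0.1734 0.0153] F [-1.5  0.3  6.2] gap 0.368 gf 41.4
rel t 43.9 p [0.4848 0.1733 0.0149] F [ 0.  -0.4 -0.7] gap 0.995 gf 0.0
end t 48.3 p [ 0.5999 -0.2316  0.1998] F [-0.4  0.2 -0.3] gap 0.998 gf 0.0
```

View pics/m1.png

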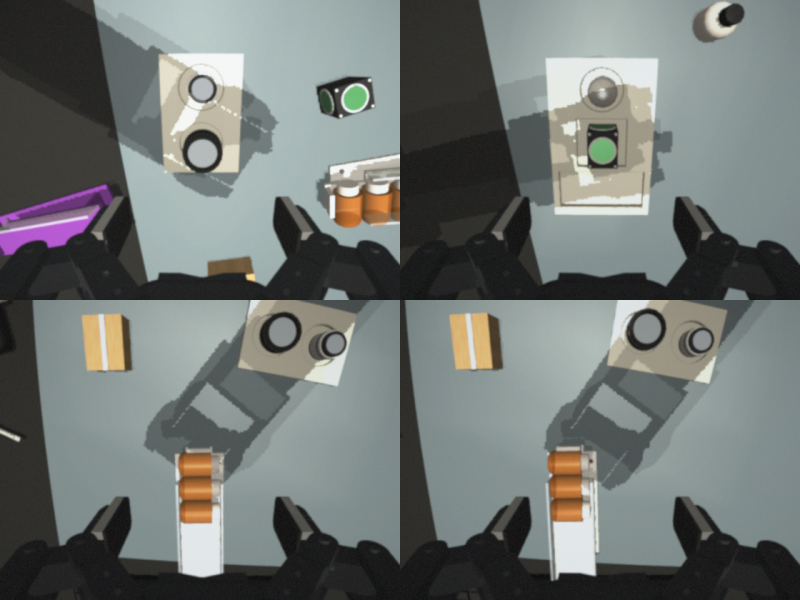

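All four optics stand upright in their pockets, and the vials lie at about (200,465) in v_a. I'll zoom in to refine the vial grasp.

```bash
python3 - <<'E'
from h import *
o=[]
for n,u in(('v_a',235),('v_b',195)):
    im=cv2.resize(load(n)['frame'][200:320,u:u+100,::-1],None,fx=4,fy=4,interpolation=cv2.INTER_CUBIC)
    for k in range(0,120,10): cv2.line(im,(k*4,0),(k*4,8),(0,0,255),1);cv2.line(im,(0,k*4),(8,k*4),(0,0,255),1)
    o.append(im)
cv2.imwrite('pics/m2.png',np.hstack(o))
E
```

```text
(no output)
```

View pics/m2.png

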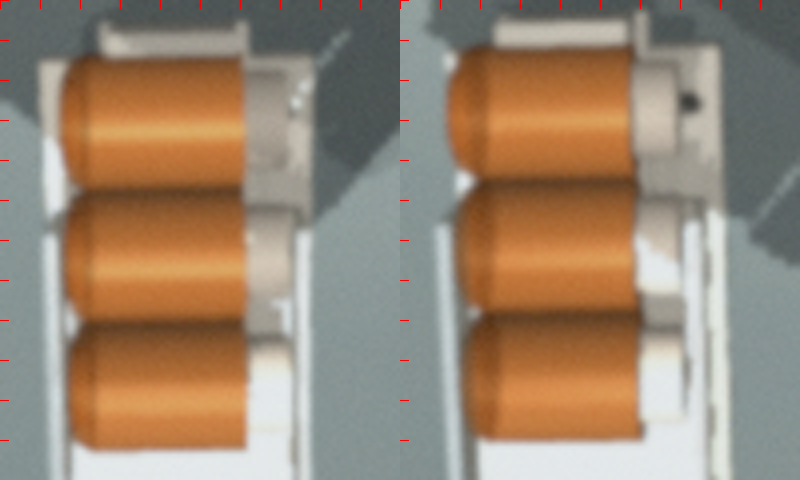

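```bash
python3 - <<'E'
from h import *
a,b=load('v_a'),load('v_b')
for n,p,q in(('L',(250,230.5),(206.75,228)),('R',(307.5,229.5),(265.25,227.5)),('bodyR',(296.25,230),(253.5,228))):
    print(n,tri((a,*p),(b,*q)), atz(a,*p,.038).round(4),atz(b,*q,.038).round(4))
def axis(f,u,vt,vb,z): # axis line via bisecting tangent rays
    o,r1=ray(f,u,vt);_,r2=ray(f,u,vb);r=r1+r2;return (o+r*(z-o[2])/r[2]).round(4)
print(axis(a,270,214.2,246.8,.038),axis(b,230,211.2,245,.038))
print('v2',axis(a,273,247.2,279.6,.0442),'v3',axis(a,275,280.5,312.5,.0504))
E
```

```text
L (array([ 0.63625376, -0.29709432,  0.04771778]), [np.float64(0.0), np.float64(0.0)]) [ 0.64   -0.2978  0.038 ] [ 0.64   -0.2991  0.038 ]
R (array([ 0.63472349, -0.24465175,  0.04001337]), [np.float64(0.2), np.float64(0.2)]) [ 0.6352 -0.2445  0.038 ] [ 0.6357 -0.2447  0.038 ]
bodyR (array([ 0.63466814, -0.25522586,  0.04345158]), [np.float64(0.2), np.float64(0.2)]) [ 0.6364 -0.2549  0.038 ] [ 0.637  -0.2556  0.038 ]
[ 0.6386 -0.2792  0.038 ] [ 0.6386 -0.2774  0.038 ]
v2 [ 0.6691 -0.2744  0.0442] v3 [ 0.7008 -0.2704  0.0504]
```

```bash
python3 - <<'E'
from h import *
p=pocket(c3,y3,-.060)+.003*np.array([.11,.994])
if pick([.6348,-.2714],.024,4.3,effort=30,vup=.2):
    place(p,.006,-96.3)
    env.hold(.2);grab('wrist','vial_done')
    env.reach([.60,-.25,.20],quat(4));env.hold(.5);grab('wrist','v_c');st('end')
    I=[load(n)['frame'][:,:,::-1] for n in('vial_done','v_c')]
    cv2.imwrite('pics/m3.png',np.vstack([I[0][80:380],I[1][100:400]]))
E
```

```text
grip t 50.5 p [ 0.635  -0.2715  0.0246] F [-0.4  1.1  4.3] gap 0.599 gf 31.5
up t 51.2 p [ 0.6342 -0.2711  0.1483] F [-0.6  0.3 -0.8] gap 0.599 gf 31.5
above t 55.0 p [0.4792 0.1168 0.0162] F [0.6 0.4 0.3] gap 0.603 gf 31.5
down True t 55.5 p [0.479  0.1167 0.0065] F [-0.5 -0.1  4.8] gap 0.6 gf 32.1
rel t 56.0 p [0.4787 0.1167 0.0062] F [ 0.3 -0.3  0.3] gap 1.0 gf 0.0
end t 59.9 p [ 0.6  -0.25  0.2 ] F [-0.   0.5  0.1] gap 0.999 gf 0.0
```

View pics/m3.png

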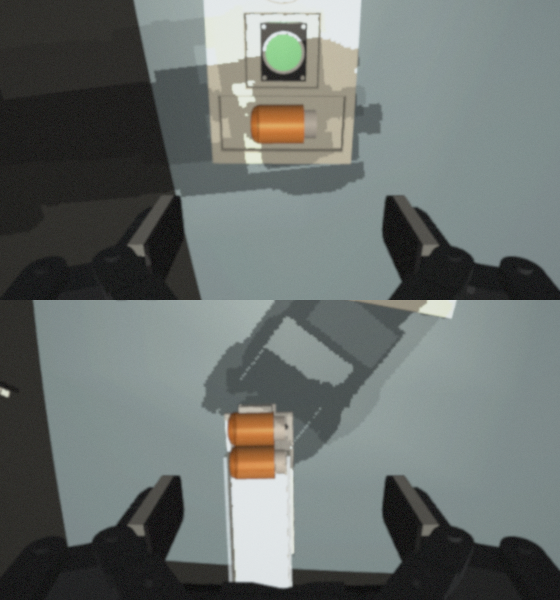

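The vial lies in the long pocket at (283,125), and the next two vials sit square against the stop at (257,428) and (257,462). Handing in.

```bash
python3 -c "
from h import *
env.hold(.5); print(job.hand_in()); st('done')"
```

```text
the job is handed in; nothing more can be done
None
the job is handed in; nothing more can be done
```

The job is handed in at about 60 s: both trays are made up, and the last pictures showed every optic upright in its pocket, the vial lying in the long pocket and the other two vials at the stop. The hand-in call gave back no verdict.

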